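# Release the locked loader tray through its access hole

### The job

The sample loader's tray is locked shut: take the test pin from its stand, reach down through the orange-ringed access hole with it and press the hidden spring catch by feel, gently (never as hard as 20 N), keeping the pin on it until the tray has run right out. Touch the loader with nothing but the pin and leave the three other loose parts undisturbed. Then stand the pin back in its stand, fully home, and let go.

Things in the scene. Friction and masses are not known exactly. Their poses are not given: they have to be found in the camera images.
- pin_centre (a point): Centre of the test pin: a plain ground steel pin 9 mm in diameter and 179 mm long, 0.11 kg, standing upright in the stand, lower end 89.5 mm below this point. z runs along the pin. Gripping it about 45 mm above this point leaves 44 mm of pin above the grip, to keep clear of the palm, and over 100 mm below the fingertips.
- stand_bore (a point): Mouth of the bore of the pin stand, a 46 mm square aluminium block on a 66 mm square dark plate, fixed to the bench, top 48 mm above the bench. The bore is vertical, 11 mm in diameter with a 6 mm chamfer at its mouth, 42 mm deep. The pin stands on its bottom; it is fully home when its centre is 47.5 mm above this point. z up.
- loader: Sample loader: grey box 160 x 140 x 80 mm (x, y, z) with a black front, fixed. Origin at the centre of its underside, z up; its front with the tray faces its own -x. The catch under the access hole moves straight down against a spring: 4 N at first, 9 N after 7 mm, where it frees the tray, about 11 N and a hard stop at 10.5 mm, where force shoots up. 22 N spoils it.
- access_hole (a point): Centre of the round access hole, level with the loader's top (80 mm above the bench), ringed in orange: 15 mm in diameter through a 6 mm plate. Straight below it, out of sight, is the round pad (23 mm across) of the spring catch. How deep the pad lies differs from time to time: 23 to 41 mm below this point.
- tray (a joint): How far the tray is out, m: 0 locked shut (front flush, no handle), 0.060 right out. While the catch is held down a spring and damper run it out, about 25 mm/s, to the loader's -x. Its rail has three teeth 14 mm apart: if the catch is let up before 0.040 it holds the next tooth and must be pressed again; after that it runs on by itself.
- bushing: Bystander: flanged steel bushing, 32 mm in diameter, 28 mm high, loose, near the stand. Origin at the centre of its underside.
- ring: Bystander: flat steel ring gauge, 54 mm in diameter, 16 mm high, lying loose near the stand. Origin at the centre of its underside.
- cup: Bystander: small aluminium cup, 37 mm in diameter, 50 mm high, standing loose beside the loader. Origin at the centre of its underside.
Things that resemble listed ones, but are neither listed nor needed, are in the scene too. Leave any red look-alike of the part that bears stand_bore alone.

How it is judged (in metres and radians):
On the way, in this order (a step that is already met when the one before it is completed fails the run):
1. the pin reaches at least 20 mm through the access hole while the tray is still shut (z of pin_centre in the frame of access_hole below 0.0695 m and horizontal distance between pin_centre and access_hole below 0.015 m and value of joint tray below 0.004 m), for 0.05 s.
2. the tray has run out more than 52 mm while the pin is still in the access hole (z of pin_centre in the frame of access_hole below 0.0695 m and horizontal distance between pin_centre and access_hole below 0.015 m and value of joint tray above 0.052 m), for 0.1 s.
At the end, for the whole second after the job is handed in: The tray is out more than 52 mm of its 60 mm; the pin stands in its stand's bore, upright within 0.12 rad, its lower end within 4 mm of the bore's bottom, its centre within 12 mm sideways of the bore, at rest and released (value of joint tray above 0.052 m and horizontal distance between pin_centre and stand_bore below 0.012 m and z of pin_centre in the frame of stand_bore between 0.043 and 0.0515 m and angle between pin_centre's own z axis and vertical below 0.12 rad and linear speed of test_pin below 0.03 m/s); the robot touches nothing.
It fails at once if the pin presses on the loader (plate, catch or tray) with more than 22 N (contact force between test_pin and loader above 22 N).
It fails at once if the gripper or arm touches the loader (contact force between any of the fingers, the arm and loader above 1 N).
It fails at once if the bushing is moved more than 15 mm or tipped over (distance of bushing from where it was at the start of the episode above 0.015 m or angle between bushing's own z axis and vertical above 0.3 rad).
It fails at once if the ring is moved more than 15 mm or tipped over (distance of ring from where it was at the start of the episode above 0.015 m or angle between ring's own z axis and vertical above 0.3 rad).
It fails at once if the cup is moved more than 15 mm or tipped over (distance of cup from where it was at the start of the episode above 0.015 m or angle between cup's own z axis and vertical above 0.3 rad).
It also fails if it takes over 70 s, if anything falls off the work surface, if the arm or the gripper's body presses on something with over 40 N, if the wrist force passes 120 N, or if a joint passes its speed limit or range.

### The arm

A 6-joint arm with a two-finger parallel gripper is mounted at the origin on a cart in front of the work surface, level with it; the furniture and walls round the work are solid. World frame = base frame: x ahead of the robot, y to its left, z up, the work surface at z = 0. Lengths are in m, angles in degrees, forces in N, time in s.
With the tool pointing down it reaches from about 0.375 to 0.9 m from the base axis. Payload 3.1 kg.
Tool frame: the origin (TCP) lies on the centre line of the jaws, within the pads' length; the fingertips stand 25 mm ahead of it and the grasp point (between the pads) lies 6 mm ahead of it; z points along the fingers, y is the line along which they close (so a half turn about z gives the same grasp; the last joint's range is limited). The gripper opens to 87 mm and grips with 3 to 60 N. Pads are 19 mm wide; open, the fingers measure 117 mm over their backs; the gripper's body (75 mm by 190 mm) begins 51 mm behind the grasp point.
Start: joints at [61.163, 30.224, 82.088, -0, 67.689, -10.227], TCP at [0.199, 0.592, 0.217] pointing down, gripper open.
Joint ranges: [-176.69, 176.69], [-43.24, 126.21], [12.49, 139.97], [-82, 262], [0, 151.66], [-163.58, 163.58]. Speed limits (degrees/s): [159.86, 159.86, 180, 180, 180, 180].

### API

Orientations are given as a 3x3 rotation matrix whose columns are the frame's x, y, z axes.
In Python, from rig import * gives the robot as it stands.
- The arm moves only by the tool step_arm, never from a script. Its argument "steps" is a list of rows, each a list of 7 numbers: the shift along the tool's x, y, z normalised to -1 to 1, where 1 is 0.3 m, then the turn, a rotation vector about the tool's x, y, z normalised to -1 to 1, where 1 is 45 degrees, then the gripper's target within -1 to 1 (shut at 1, half-way at 0, fully open at -1). A call has 1 to 8 rows; each row is the pose to reach, as a shift and turn from the pose commanded when the call began, along the tool's axes at that moment; what a row does not reach only later rows make up. A row lasts 1/12 s, in which the tool goes at most 41.7 mm and 7.16 degrees, less where a joint would pass 70% of its speed; a pose out of reach is approached as far as the arm can. A call with a number of a shift or a turn outside -1 to 1 is refused whole. A call with a gripper value outside its range is refused whole. The fingers move at their own pace and stop on an object; the grip force is fixed at half the most. Time passes only in rows, so rows that repeat a pose let the fingers close. It gives the time, the measured TCP pose, the force, the opening and the grip force at its end, in the units of the state.
- read_state(): the state, without advancing time (a new reading comes with each control period).
- capture(name): name is "scene" or "top" or "wrist"; returns a dict with "image" (480x640x3 uint8, red, green, blue), "vertical_fov" (degrees; the focal length in pixels is half the picture's height over the tangent of half this angle, whatever the lens; pixels are square), "cx", "cy" (the principal point, pixels), "world_from_camera" (4x4, takes a point from camera to world coordinates); the wrist camera has in their place "T_tool_cam" (4x4, takes a point from camera to tool coordinates, whose origin is the TCP and whose axes are the flange's). Camera axes: x right, y down, z forward; pixel columns grow to the right and rows downward; lengths in m; the calibration is good to about 2 mm. A picture is of the moment at which its call begins: read the wrist's pose just before it. There is no depth.
- hand_in(): hands the job in; it is judged then, once.
The state is a dict: "time_s": time; "joint_positions": joint angles; "qvel": joint speeds; "tau": joint torques, N m; "position": TCP position; "tcp_rot": TCP orientation; "force": force on the tool from outside, world axes, zero at the start; "moment": the same for the moment, N m; "opening": opening from 0.0 (shut) to 1.0 (fully open); "grasp_force": force on a finger pad.
Only numpy, scipy, OpenCV 4.12 (cv2) and the standard library are available. Lean on these libraries where they do the work, as an engineer would, in place of code of your own. Each camera call takes 0.05 s, during which the arm holds its last target. There are 200 camera calls.

## Working session

There is one attempt and no reset: what is moved stays moved. The work goes in short steps, Python scripts to look and compute and a tool call to move; the robot and the scene stay as the last step left them, time stands still between calls to the robot, and variables do not carry over. Pictures are saved under pics/ and viewed, at most 10 in all, crops included, and the job is handed in when it is done.

Besides the shell and the picture viewer there is one more tool, called as a command line: name --pt "numbers of a row" for each row, then --argument value for the rest. step_arm: Moves the arm, as the interface text tells. Scaled input: -1 to 1 covers 0.3 m each way for a shift and 45 degrees each way for a turn. Its arguments: {"type":"object","properties":{"steps":{"type":"array"}},"required":["steps"]}

```bash
mkdir -p pics
cat > h.py <<'E'
from rig import *
import numpy as np, cv2
def cap(n,f):
    s=read_state(); c=capture(n); cv2.imwrite('pics/'+f,c['image'][:,:,::-1]); 
    if 'world_from_camera' in c: T=np.array(c['world_from_camera'])
    else:
        W=np.eye(4);W[:3,:3]=np.array(s['tcp_rot']);W[:3,3]=s['position'];T=W@np.array(c['T_tool_cam'])
    return c,T
def ray(c,T,u,v):
    f=240/np.tan(np.radians(c['vertical_fov'])/2)
    d=T[:3,:3]@np.array([(u-c['cx'])/f,(v-c['cy'])/f,1]); return T[:3,3],d
def onz(c,T,u,v,z):
    o,d=ray(c,T,u,v); return o+d*(z-o[2])/d[2]
def px(c,T,p):
    f=240/np.tan(np.radians(c['vertical_fov'])/2)
    q=np.linalg.inv(T)@np.append(p,1); return q[:2]/q[2]*f+[c['cx'],c['cy']]
E
python3 - <<'E'
from h import *
for n in('scene','top'):
    c,T=cap(n,n+'0.png'); print(n,c['vertical_fov'],c['cx'],c['cy'],T.round(3).tolist())
s=read_state();print(s)
E
```

```text
scene 44.126853620222796 315.7173362299765 244.29984291592538 [[0.611, -0.481, 0.629, -0.198], [-0.791, -0.374, 0.484, -0.541], [0.002, -0.793, -0.609, 0.8], [0.0, 0.0, 0.0, 1.0]]
top 46.728068614295815 325.95551133219834 238.16816236183584 [[0.024, -0.995, 0.092, 0.401], [-1.0, -0.025, -0.007, 0.015], [0.009, -0.092, -0.996, 1.314], [0.0, 0.0, 0.0, 1.0]]
{'time_s': 0.1, 'joint_positions': array([ 6.11631262e+01,  3.02739167e+01,  8.21493299e+01, -8.72224519e-04,
        6.76904968e+01, -1.02288743e+01]), 'qvel': array([ 0.10382492, -0.10957202, -0.23090074, -0.00355954,  0.04039269,
        0.03396118]), 'tau': array([-2.09737345e-04, -4.40986133e+01, -1.77149910e+01,  6.34490862e-02,
        5.34278643e-02, -5.11875692e-05]), 'position': array([0.19909213, 0.59172558, 0.21626496]), 'tcp_rot': array([[-9.47725557e-01,  3.19085217e-01, -9.45157252e-04],
       [ 3.19086437e-01,  9.47724009e-01, -1.74581686e-03],
       [ 3.38683870e-04, -1.95614211e-03, -9.99998029e-01]]), 'force': array([ 0.08554182, -0.23788271, -0.21979456]), 'moment': array([ 0.01484513, -0.00912904,  0.06553487]), 'grasp_force': 0.0, 'opening': 0.9950040970143293}
```

View pics/scene0.png

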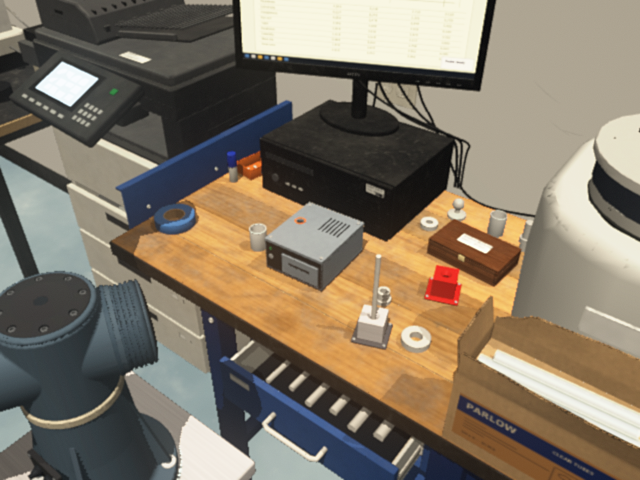

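View pics/top0.png

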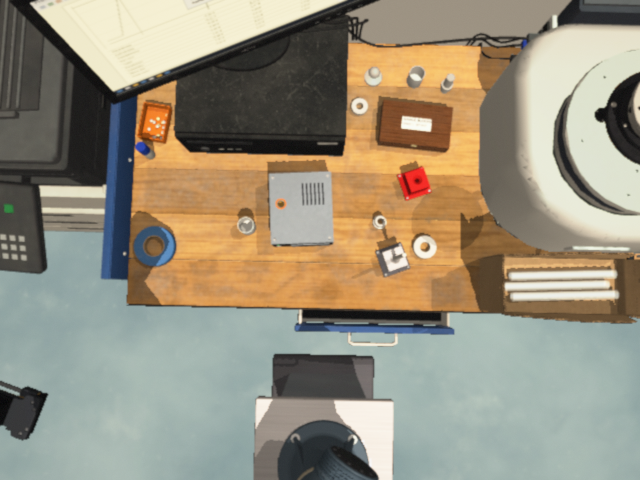

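The scene shows these things, with pixels in the top picture:
- **Stand with pin:** white-grey block on a dark plate at (393,260), scene (373,325).
- **Red look-alike:** (413,182). To be left alone.
- **Bystanders:** ring (425,246), bushing (380,222) and cup (246,226).
- **Loader:** (300,208), with the orange hole at (281,204), scene (301,221).

Other things that could be mistaken for parts are the grey vials at the back, (373,75), (416,77) and (447,82), and the small ring at (360,106). I choose the grey block with the pin.

Run:
```python
from h import *
C={}
for n in('scene','top'):
    c,T=cap(n,n+'1.png');C[n]=(c,T)
    im=c['image'];h=cv2.cvtColor(im,cv2.COLOR_RGB2HSV)
    m=cv2.inRange(h,(3,150,90),(14,255,255))
    k,l,st,ce=cv2.connectedComponentsWithStats(m)
    for i in range(1,k):
        if 8<st[i,4]<200:
            u,v=ce[i]; print(n,'orange',ce[i].round(1),st[i,4],onz(c,T,u,v,.08).round(4))
c,T=C['top']
for nm,u,v,z in[('standtop',391,257,.048),('plate',393,262,0.005),('bush',380,222,.028),('ring',425,246,.016),('cup',246,225,.05),('L1',270,173,.08),('L2',330,172,.08),('L3',332,243,.08),('L4',271,245,.08)]:
    print(nm,onz(c,T,u,v,z).round(4))
c,T=C['scene']; print('pintop scene',onz(c,T,378,257,.185),onz(c,T,375,316,.048))
for n,(a,b) in {'scene':((330,240),(440,360)),'top':((365,205),(445,285))}.items():
    im=C[n][0]['image'][a[1]:b[1],a[0]:b[0]][:,:,::-1]
    cv2.imwrite(f'pics/crop_{n}.png',cv2.resize(im,None,fx=4,fy=4,interpolation=cv2.INTER_CUBIC))
a=cv2.imread('pics/crop_scene.png');b=cv2.imread('pics/crop_top.png')
H=max(a.shape[0],b.shape[0]);f=lambda x:cv2.copyMakeBorder(x,0,H-x.shape[0],0,0,0)
cv2.imwrite('pics/crops.png',np.hstack([f(a),f(b)]))
```

```text
scene orange [298.4 221.9] 13 [0.5836 0.1067 0.08  ]
scene orange [456.6 271. ] 186 [ 0.6424 -0.2296  0.08  ]
scene orange [503. 277.] 15 [ 0.6798 -0.306   0.08  ]
scene orange [442.4 295.8] 127 [ 0.5642 -0.2413  0.08  ]
scene orange [433.9 292.9] 15 [ 0.5616 -0.2256  0.08  ]
scene orange [477.5 402.5] 10 [ 0.3872 -0.3937  0.08  ]
scene orange [542.8 438. ] 29 [ 0.3873 -0.4928  0.08  ]
scene orange [588.3 462.7] 86 [ 0.3875 -0.5556  0.08  ]
top orange [414.3 182.1] 180 [ 0.6471 -0.1894  0.08  ]
top orange [282.9 203.5] 18 [0.5907 0.105  0.08  ]
standtop [ 0.4786 -0.1432  0.048 ]
plate [ 0.4696 -0.1534  0.005 ]
bush [ 0.561  -0.1189  0.028 ]
ring [ 0.5084 -0.2267  0.016 ]
cup [0.5436 0.1899 0.05  ]
L1 [0.6594 0.1362 0.08  ]
L2 [0.6652 0.0011 0.08  ]
L3 [ 0.5046 -0.0071  0.08  ]
L4 [0.4968 0.1285 0.08  ]
pintop scene [ 0.4724539  -0.15533241  0.185     ] [ 0.47553089 -0.15770376  0.048     ]
```

View pics/crops.png

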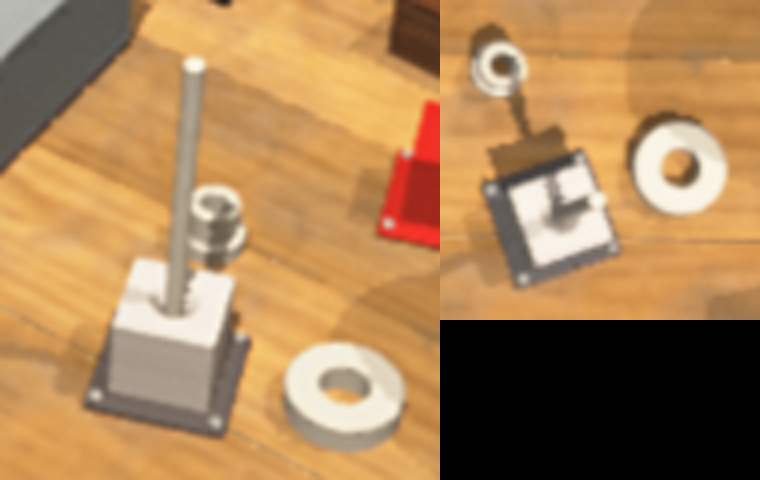

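The crop confirms the grey stand. The pin tip is at scene (378.5,256) / top (404,255), and the block's top centre is at top (395.5,259). The ring and bushing are each about 80 mm away and well below the fingertip height.

Run:
```python
from h import *
c,T=cap('scene','s2.png');c2,T2=cap('top','t2.png')
def tri(a,b):
    o,d=ray(c,T,*a);p,e=ray(c2,T2,*b);k=np.linalg.lstsq(np.c_[d,-e],p-o,rcond=None)[0]
    P,Q=o+k[0]*d,p+k[1]*e;return ((P+Q)/2).round(4),np.linalg.norm(P-Q).round(4)
print('pintip',tri((378.5,256.2),(404.2,255)))
print('onz',onz(c,T,378.5,256.2,.185),onz(c2,T2,404.2,255,.185))
print('standtop',onz(c2,T2,395.5,259,.048),onz(c,T,374.5,316.5,.048))
print('hole',tri((301,221),(281.5,204)),onz(c,T,301,221,.08),onz(c2,T2,281.5,204,.08))
# fine hole centroid: looser mask
for cc,TT,(u,v) in((c,T,(301,221)),(c2,T2,(281,204))):
    im=cc['image'].astype(int);y,x=np.mgrid[v-9:v+10,u-9:u+10];w=im[v-9:v+10,u-9:u+10];m=(w[...,0]-w[...,2])>35
    print(m.sum(),x[m].mean(),y[m].mean(),x[m].min(),x[m].max(),y[m].min(),y[m].max(),onz(cc,TT,(x[m].min()+x[m].max())/2,(y[m].min()+y[m].max())/2,.08))
print(capture('wrist')['T_tool_cam'], capture('wrist')['vertical_fov'])
```

```text
pintip (array([ 0.4755, -0.1536,  0.1838]), np.float64(0.0014))
onz [ 0.47475322 -0.154831    0.185     ] [ 0.47495424 -0.15285869  0.185     ]
standtop [ 0.47430682 -0.15350113  0.048     ] [ 0.47390709 -0.15769249  0.048     ]
hole (array([0.5907, 0.1072, 0.078 ]), np.float64(0.0028)) [0.58954553 0.10443498 0.08      ] [0.58952189 0.10810433 0.08      ]
80 299.0375 219.1 292 306 212 224 [0.59551788 0.11467205 0.08      ]
116 280.4051724137931 203.4051724137931 275 286 198 209 [0.59059604 0.11037942 0.08      ]
[[-1.95349422e-04 -9.68787083e-01 -2.47894230e-01  6.75847832e-02]
 [ 9.99999884e-01 -7.98485743e-05 -4.75981761e-04 -2.39888126e-04]
 [ 4.41330981e-04 -2.47894294e-01  9.68786986e-01 -1.67988003e-01]
 [ 0.00000000e+00  0.00000000e+00  0.00000000e+00  1.00000000e+00]] 66.62817091849004
```

step_arm --pt "0 0 -0.2 0 0 0 -1" --pt "-0.84 -0.57 -0.22 0 0 -0.413 -1" --pt "-0.84 -0.57 -0.22 0 0 -0.413 -1" --pt "-0.84 -0.57 -0.22 0 0 -0.413 -1" --pt "-0.84 -0.57 -0.22 0 0 -0.413 -1" --pt "-0.84 -0.57 -0.22 0 0 -0.413 -1" --pt "-0.84 -0.57 -0.22 0 0 -0.413 -1" --pt "-0.84 -0.57 -0.22 0 0 -0.413 -1"

```text
time_s: 1.07
position: [0.3742, 0.3617, 0.2822]
tcp_rot: [[-1.0, 0.0, 0.0], [0.0, 1.0, 0.0], [-0.0, 0.0, -1.0]]
force: [0.8, 0.2, -0.7]
opening: 0.996
grasp_force: 0.0
```

step_arm --pt "-0.65 -0.85 0 0 0 0 -1" --pt "-0.65 -0.85 0 0 0 0 -1" --pt "-0.65 -0.85 0 0 0 0 -1" --pt "-0.65 -0.85 0 0 0 0 -1" --pt "-0.65 -0.85 0 0 0 0 -1" --pt "-0.65 -0.85 0 0 0 0 -1" --pt "-0.65 -0.85 0 0 0 0 -1" --pt "-0.65 -0.85 0 0 0 0 -1"

```text
time_s: 1.73
position: [0.5705, 0.105, 0.282]
tcp_rot: [[-1.0, 0.003, 0.002], [0.003, 1.0, -0.001], [-0.002, -0.001, -1.0]]
force: [0.5, 0.3, -0.5]
opening: 1.002
grasp_force: 0.0
```

step_arm --pt "0 0 0 0 0 0 -1" --pt "0 0 0 0 0 0 -1" --pt "0 0 0 0 0 0 -1"

```text
time_s: 1.98
position: [0.5675, 0.1086, 0.2815]
tcp_rot: [[-1.0, 0.001, -0.001], [0.001, 1.0, 0.001], [0.001, 0.001, -1.0]]
force: [-0.1, -0.6, -0.3]
opening: 1.002
grasp_force: 0.0
```

Run:
```python
from h import *
c,T=cap('wrist','w1.png')
print(read_state()['position'],px(c,T,[.590,.108,.08]))
im=c['image'];h=cv2.cvtColor(im,cv2.COLOR_RGB2HSV)
m=cv2.inRange(h,(3,120,90),(17,255,255))
k,l,st,ce=cv2.connectedComponentsWithStats(m)
for i in range(1,k):
    if st[i,4]>40: print(ce[i],st[i],onz(c,T,*ce[i],.08).round(4),onz(c,T,st[i,0]+st[i,2]/2-.5,st[i,1]+st[i,3]/2-.5,.08).round(4))
```

```text
[0.56723701 0.10916564 0.28165847] [321.83070546 230.41869504]
[328.76722809 129.07855007] [     0      9    640    284 107702] [0.4885 0.1149 0.08  ] [0.5088 0.1058 0.08  ]
[584.86508876 137.97751479] [565 115  42  42 845] [0.4972 0.3656 0.08  ] [0.4948 0.3658 0.08  ]
[ 45.07407407 124.44444444] [ 33 121  23  12  81] [ 0.4839 -0.1603  0.08  ] [ 0.4858 -0.1617  0.08  ]
[  7.29166667 128.58333333] [  0 127  16   4  48] [ 0.4877 -0.1978  0.08  ] [ 0.4877 -0.1976  0.08  ]
[ 36.1509434  148.28301887] [ 32 140  10  17 106] [ 0.5064 -0.1734  0.08  ] [ 0.5062 -0.173   0.08  ]
[184.04020101 171.28894472] [165 160  40  21 398] [ 0.529  -0.0298  0.08  ] [ 0.5277 -0.0292  0.08  ]
[111.34545455 191.12727273] [103 187  16   8  55] [ 0.5488 -0.1053  0.08  ] [ 0.5481 -0.1061  0.08  ]
[327.89795918 232.97959184] [318 223  17  21  49] [0.5928 0.1143 0.08  ] [0.5928 0.1123 0.08  ]
```

View pics/w1.png

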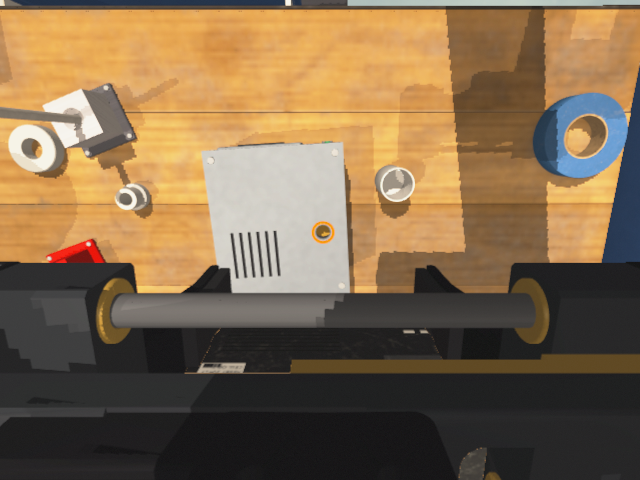

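The wrist view shows the orange ring at (322,232). The loader corners are at (205,152) and (343,144), the stand with pin at (80,118), and the cup at (396,184). The ring matches the prediction. Next I fit it closely, then move on to the pin.

Run:
```python
from h import *
c,T=cap('wrist','w2.png')
w=c['image'][215:250,305:340].astype(int)
m=((w[...,0]-w[...,2])>110).astype(np.uint8)
k=max(cv2.findContours(m,cv2.RETR_EXTERNAL,cv2.CHAIN_APPROX_NONE)[0],key=len)
(e,ax,_)=cv2.fitEllipse(k);e=np.array(e)+[305,215]
print(e,ax,onz(c,T,*e,.08),read_state()['position'])
print('size', np.linalg.norm(onz(c,T,e[0]+ax[0]/2,e[1],.08)-onz(c,T,e[0]-ax[0]/2,e[1],.08)))
for p in((205,152),(343,144),(349,294)): print(onz(c,T,*p,.08))
```

```text
[321.92324448 232.40886879] (21.42833137512207, 22.239429473876953) [0.59190574 0.10865553 0.08      ] [0.56717445 0.10950157 0.28176419]
size 0.0223588351631258
[ 0.51004213 -0.00687991  0.08      ]
[0.50234487 0.12937372 0.08      ]
[0.66109543 0.13817261 0.08      ]
```

step_arm --pt "0.33 -0.87 0 0 0 0 -1" --pt "0.33 -0.87 0 0 0 0 -1" --pt "0.33 -0.87 0 0 0 0 -1" --pt "0.33 -0.87 0 0 0 0 -1" --pt "0.33 -0.87 0 0 0 0 -1" --pt "0.33 -0.87 0 0 0 0 -1" --pt "0.33 -0.87 0 0 0 0 -1" --pt "0.33 -0.87 0 0 0 0 -1"

```text
time_s: 2.75
position: [0.4678, -0.1559, 0.2822]
tcp_rot: [[-1.0, 0.004, -0.0], [0.004, 1.0, -0.003], [0.0, -0.003, -1.0]]
force: [0.1, 0.6, 0.1]
opening: 1.001
grasp_force: 0.0
```

step_arm --pt "0 0 0 0 0 0 -1" --pt "0 0 0 0 0 0 -1" --pt "0 0 0 0 0 0 -1"

```text
time_s: 3.0
position: [0.4694, -0.1508, 0.2819]
tcp_rot: [[-1.0, -0.002, 0.0], [-0.002, 1.0, 0.001], [-0.0, 0.001, -1.0]]
force: [1.1, 0.2, -0.1]
opening: 0.999
grasp_force: 0.0
```

Run:
```python
from h import *
c,T=cap('wrist','w3.png')
print(read_state()['position'],px(c,T,[.475,-.1537,.185]),px(c,T,[.475,-.1537,.048]))
```

```text
[ 0.4695138  -0.15083721  0.28184739] [318.62534015 241.27976474] [319.77028615 208.55073284]
```

View pics/w3.png

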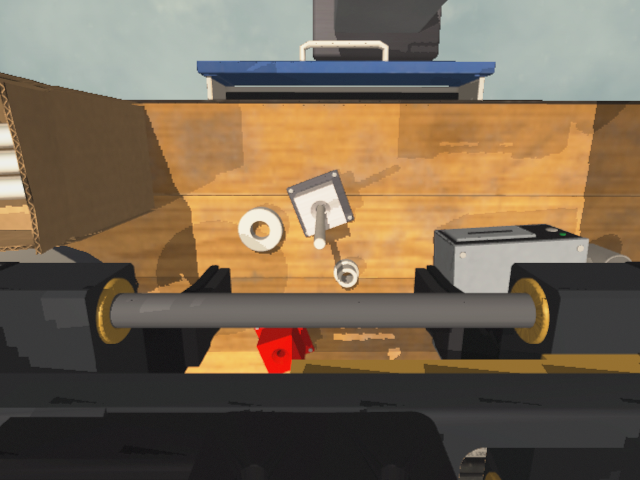

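The wrist view shows the pin tip at (320,243), within 2 px of the prediction. The pin is therefore at about (0.4755, -0.153). Now I descend and grip.

step_arm --pt "-0.02 -0.008 0 0 0 0 -1" --pt "-0.02 -0.008 0.12 0 0 0 -1" --pt "-0.02 -0.008 0.24 0 0 0 -1" --pt "-0.02 -0.008 0.36 0 0 0 -1" --pt "-0.02 -0.008 0.45 0 0 0 -1" --pt "-0.02 -0.008 0.45 0 0 0 -1" --pt "-0.02 -0.008 0.45 0 0 0 -1" --pt "-0.02 -0.008 0.45 0 0 0 -1"

```text
time_s: 3.72
position: [0.4767, -0.1554, 0.1479]
tcp_rot: [[-1.0, -0.001, 0.002], [-0.001, 1.0, -0.001], [-0.002, -0.001, -1.0]]
force: [0.0, -1.4, 0.8]
opening: 1.006
grasp_force: 0.0
```

step_arm --pt "0 0 0 0 0 0 0" --pt "0 0 0 0 0 0 0.5" --pt "0 0 0 0 0 0 1" --pt "0 0 0 0 0 0 1" --pt "0 0 0 0 0 0 1" --pt "0 0 0 0 0 0 1" --pt "0 0 0 0 0 0 1" --pt "0 0 0 0 0 0 1"

```text
time_s: 4.38
position: [0.4751, -0.1551, 0.1468]
tcp_rot: [[-1.0, 0.0, 0.0], [0.0, 1.0, -0.0], [-0.0, -0.0, -1.0]]
force: [-0.4, 0.1, 0.0]
opening: 0.478
grasp_force: 0.0
```

Run:
```python
from h import *
s=read_state()
for k in('time_s','position','tcp_rot','force','moment','opening','grasp_force'):print(k,s[k])
```

```text
time_s 4.3833
position [ 0.47514597 -0.15512027  0.14682574]
tcp_rot [[-9.99999876e-01  4.96937483e-04  1.47045173e-05]
 [ 4.96937118e-04  9.99999876e-01 -2.48214978e-05]
 [-1.47168502e-05 -2.48141875e-05 -1.00000000e+00]]
force [-0.35289762  0.13558951  0.02338076]
moment [ 0.02930931 -0.01802025 -0.00215263]
opening 0.47837325134521047
grasp_force 0.0
```

step_arm --pt "0 0 0 0 0 0 1" --pt "0 0 0 0 0 0 1" --pt "0 0 0 0 0 0 1" --pt "0 0 0 0 0 0 1" --pt "0 0 0 0 0 0 1" --pt "0 0 0 0 0 0 1" --pt "0 0 0 0 0 0 1" --pt "0 0 0 0 0 0 1"

```text
time_s: 5.05
position: [0.4751, -0.1549, 0.1468]
tcp_rot: [[-1.0, 0.001, -0.0], [0.001, 1.0, 0.0], [0.0, 0.0, -1.0]]
force: [-0.5, 0.7, 1.0]
opening: 0.089
grasp_force: 30.0
```

Run:
```python
from h import *
s=read_state()
for k in('time_s','position','force','moment','opening','grasp_force'):print(k,s[k])
c,T=cap('wrist','w4.png')
```

```text
time_s 5.05
position [ 0.4750844  -0.1549067   0.14675082]
force [-0.51859697  0.71529069  0.99512105]
moment [0.21313617 0.00813464 0.00205136]
opening 0.08928622432525155
grasp_force 29.98982052784413
```

step_arm --pt "0 0 -0.05 0 0 0 1" --pt "0 0 -0.1 0 0 0 1" --pt "0 0 -0.18 0 0 0 1" --pt "0 0 -0.28 0 0 0 1" --pt "0 0 -0.38 0 0 0 1" --pt "0 0 -0.45 0 0 0 1" --pt "0 0 -0.45 0 0 0 1" --pt "0 0 -0.45 0 0 0 1"

```text
time_s: 5.77
position: [0.4756, -0.1554, 0.2826]
tcp_rot: [[-1.0, 0.0, 0.002], [0.0, 1.0, -0.002], [-0.002, -0.002, -1.0]]
force: [-0.4, -0.4, -2.2]
opening: 0.089
grasp_force: 30.0
```

step_arm --pt "-0.11 0.25 0 0 0 0 1" --pt "-0.22 0.5 0 0 0 0 1" --pt "-0.34 0.75 0 0 0 0 1" --pt "-0.387 0.86 0 0 0 0 1" --pt "-0.387 0.877 0 0 0 0 1" --pt "-0.387 0.877 0 0 0 0 1" --pt "-0.387 0.877 0 0 0 0 1" --pt "-0.387 0.877 0 0 0 0 1"

```text
time_s: 6.43
position: [0.5923, 0.1145, 0.279]
tcp_rot: [[-1.0, -0.006, -0.002], [-0.006, 1.0, 0.004], [0.002, 0.004, -1.0]]
force: [-0.8, -0.1, -1.5]
opening: 0.088
grasp_force: 30.0
```

step_arm --pt "0 0 0 0 0 0 1" --pt "0 0 0 0 0 0 1" --pt "0 0 0 0 0 0 1" --pt "0 0 0 0 0 0 1"

```text
time_s: 6.77
position: [0.5907, 0.1065, 0.2812]
tcp_rot: [[-1.0, 0.002, -0.002], [0.002, 1.0, -0.0], [0.002, -0.0, -1.0]]
force: [-0.6, -0.6, -1.3]
opening: 0.09
grasp_force: 30.0
```

Run:
```python
from h import *
s=read_state()
for k in('time_s','position','tcp_rot','force','moment','opening','grasp_force'):print(k,s[k])
c,T=cap('wrist','w5.png')
p=np.array(s['position']); p[2]-=.0063
print('pin top/bottom pred',px(c,T,p+[0,0,.044]),px(c,T,p-[0,0,.1345]),'hole',px(c,T,[.591,.108,.08]))
```

```text
time_s 6.7667
position [0.59072615 0.10645879 0.28119533]
tcp_rot [[-9.99995672e-01  2.48933592e-03 -1.56815844e-03]
 [ 2.48986711e-03  9.99996844e-01 -3.36872521e-04]
 [ 1.56731491e-03 -3.40775569e-04 -9.99998714e-01]]
force [-0.60203666 -0.60120122 -1.33483611]
moment [ 0.01067156 -0.00840248 -0.00422306]
opening 0.09045289580188934
grasp_force 29.987720393382915
pin top/bottom pred [322.74358363 319.0285202 ] [322.60240563 221.79764525] hole [324.08731695 209.49817086]
```

View pics/w5.png

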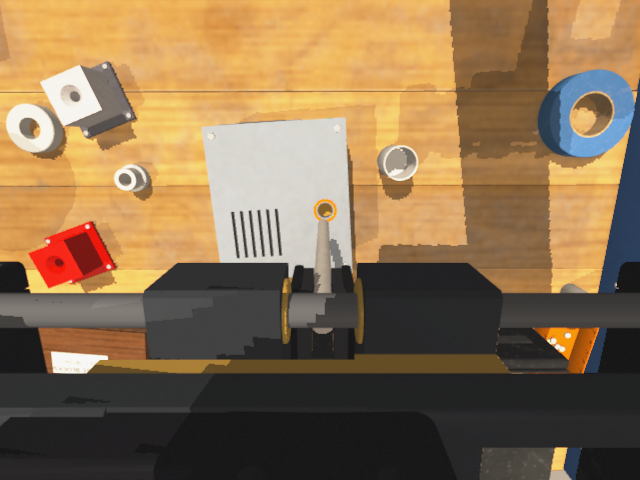

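The wrist view shows the pin's lower end near (323,220), the orange ring at (325,210), and the empty bore at (73,96). I lower the tip to just above the plate and measure both in one picture.

step_arm --pt "0 0.005 0.05 0 0 0 1" --pt "0 0.005 0.1 0 0 0 1" --pt "0 0.005 0.14 0 0 0 1" --pt "0 0.005 0.16 0 0 0 1" --pt "0 0.005 0.16 0 0 0 1" --pt "0 0.005 0.16 0 0 0 1" --pt "0 0.005 0.16 0 0 0 1" --pt "0 0.005 0.16 0 0 0 1"

```text
time_s: 7.48
position: [0.5921, 0.1093, 0.2349]
tcp_rot: [[-1.0, 0.001, 0.002], [0.001, 1.0, -0.0], [-0.002, -0.0, -1.0]]
force: [-0.3, -0.5, -0.7]
opening: 0.089
grasp_force: 30.0
```

Run:
```python
from h import *
s=read_state()
for k in('time_s','position','tcp_rot','force','moment'):print(k,s[k])
c,T=cap('wrist','w6.png')
p=np.array(s['position']); p[2]-=.0063
print('bottom pred',px(c,T,p-[0,0,.1345]),'hole',px(c,T,[.591,.108,.08]))
cv2.imwrite('pics/w6c.png',cv2.resize(c['image'][170:270,270:380,::-1],None,fx=6,fy=6,interpolation=cv2.INTER_CUBIC))
```

```text
time_s 7.4833
position [0.59209    0.10928379 0.23487313]
tcp_rot [[-9.99997452e-01  6.94387848e-04  2.14817327e-03]
 [ 6.94337350e-04  9.99999759e-01 -2.42531170e-05]
 [-2.14818959e-03 -2.27614982e-05 -9.99997692e-01]]
force [-0.34319109 -0.48239487 -0.69452435]
moment [ 0.05664163  0.01027225 -0.03856997]
bottom pred [322.55009134 221.2051226 ] hole [321.11765304 216.66333052]
```

View pics/w6c.png

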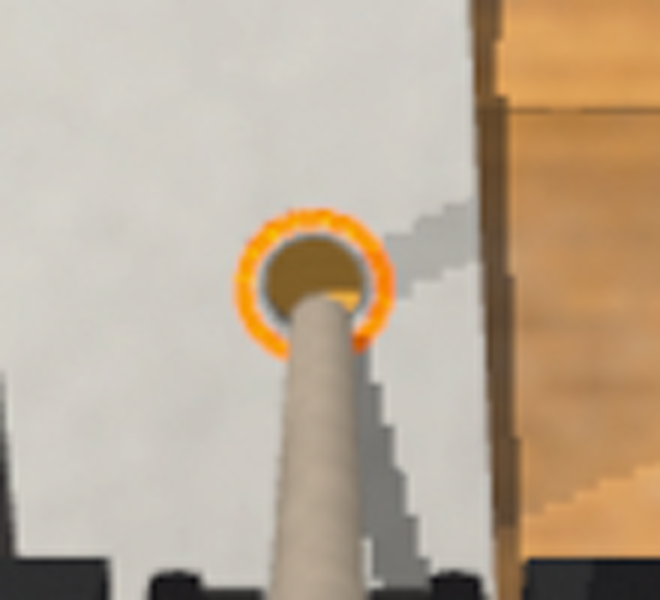

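The crop shows the ring centre at crop (315,287), i.e. pixel (322.2,217.5). The pin's lower end has its far rim at crop y 292 and its centre at about crop (322,322), i.e. pixel (323.3,223.3).

Run:
```python
from h import *
s=read_state();c,T=cap('wrist','w7.png');print(s['position'],s['tcp_rot'][0])
im=c['image']; w=im[195:245,295:350].astype(int)
m=((w[...,0]-w[...,2])>110).astype(np.uint8)
k=np.vstack([q for q in cv2.findContours(m,cv2.RETR_EXTERNAL,cv2.CHAIN_APPROX_NONE)[0]])
hull=cv2.convexHull(k)[:,0]+[295,195]
# circle fit to hull points above the cut
f=[q for q in hull if q[1]<226]; f=np.array([onz(c,T,*q,.08)[:2] for q in f])
A=np.c_[2*f,np.ones(len(f))];x=np.linalg.lstsq(A,(f**2).sum(1),rcond=None)[0]
H=x[:2];print('hole',H,'r',np.sqrt(x[2]+H@H))
z=s['position'][2]-.0063-.1345
t=onz(c,T,322.9,270*0+170+292/6-.4,z); print('far rim of pin',t,'-> centre x',t[0]+.0045)
# pin edges at two rows -> axis
for v in(222,228,240,255):
    print(v,im[v,312:336].mean(1).astype(int))
```

```text
[0.59199191 0.10937147 0.23477846] [-9.99997927e-01  5.80256479e-04  1.95196971e-03]
hole [0.59188074 0.10871079] r 0.011892077271497763
far rim of pin [0.58936891 0.10967941 0.09397846] -> centre x 0.5938689135437637
222 [152 181 171 127  91  90 120 157 161 163 164 162 157 149 140 127 131 168
 183 169 132 133 172 196]
228 [200 198 182 149 137 153 160 164 164 164 165 162 158 151 143 133 122 113
 118 151 199 198 198 198]
240 [201 200 200 200 189 159 155 159 162 162 161 159 154 148 142 136 125 117
 119 119 119 143 185 197]
255 [198 198 198 185 150 156 163 167 167 164 162 159 154 149 143 137 129 121
 117 118 119 119 118 118]
```

step_arm --pt "0.006 -0.003 0 0 0 0 1" --pt "0.006 -0.003 0 0 0 0 1" --pt "0.006 -0.003 0.02 0 0 0 1" --pt "0.006 -0.003 0.04 0 0 0 1" --pt "0.006 -0.003 0.055 0 0 0 1" --pt "0.006 -0.003 0.07 0 0 0 1" --pt "0.006 -0.003 0.08 0 0 0 1" --pt "0.006 -0.003 0.08 0 0 0 1"

```text
time_s: 8.25
position: [0.5889, 0.1086, 0.2086]
tcp_rot: [[-1.0, 0.0, -0.002], [0.0, 1.0, -0.0], [0.002, -0.0, -1.0]]
force: [0.3, 0.3, -0.8]
opening: 0.093
grasp_force: 30.0
```

step_arm --pt "0 0 0.01 0 0 0 1" --pt "0 0 0.02 0 0 0 1" --pt "0 0 0.03 0 0 0 1" --pt "0 0 0.038 0 0 0 1" --pt "0 0 0.038 0 0 0 1" --pt "0 0 0.038 0 0 0 1"

```text
time_s: 8.75
position: [0.5895, 0.1085, 0.1982]
tcp_rot: [[-1.0, 0.001, -0.0], [0.001, 1.0, -0.0], [0.0, -0.0, -1.0]]
force: [-0.7, 0.4, -1.3]
opening: 0.089
grasp_force: 30.0
```

```bash
cat > st.py <<'E'
from h import *
s=read_state()
for k in('time_s','position','force','moment'):print(k,np.round(s[k],4))
E
python3 st.py
```

```text
time_s 8.75
position [0.5895 0.1085 0.1982]
force [-0.7199  0.3538 -1.3377]
moment [0.0704 0.0006 0.0237]
```

The pin is inside with no contact, tip about 22.5 mm below the top. Now I feel for the pad.

step_arm --pt "0 0 0.004 0 0 0 1" --pt "0 0 0.008 0 0 0 1" --pt "0 0 0.012 0 0 0 1" --pt "0 0 0.016 0 0 0 1" --pt "0 0 0.016 0 0 0 1"

```text
time_s: 9.17
position: [0.5902, 0.1086, 0.1942]
tcp_rot: [[-1.0, 0.0, 0.001], [0.0, 1.0, -0.0], [-0.001, -0.0, -1.0]]
force: [-0.4, -0.5, 1.1]
opening: 0.095
grasp_force: 30.0
```

step_arm --pt "0 0 0.004 0 0 0 1" --pt "0 0 0.008 0 0 0 1" --pt "0 0 0.012 0 0 0 1" --pt "0 0 0.012 0 0 0 1"

```text
time_s: 9.5
position: [0.5906, 0.1086, 0.1913]
tcp_rot: [[-1.0, 0.0, 0.003], [0.0, 1.0, -0.0], [-0.003, -0.0, -1.0]]
force: [-1.7, 0.1, 5.8]
opening: 0.091
grasp_force: 30.0
```

Contact came at TCP z of about 0.195. I press on by a few more millimetres.

step_arm --pt "0 0 0.004 0 0 0 1" --pt "0 0 0.008 0 0 0 1" --pt "0 0 0.01 0 0 0 1" --pt "0 0 0.01 0 0 0 1" --pt "0 0 0.01 0 0 0 1"

```text
time_s: 9.92
position: [0.591, 0.1086, 0.1889]
tcp_rot: [[-1.0, 0.0, 0.004], [0.0, 1.0, -0.0], [-0.004, -0.0, -1.0]]
force: [-1.2, -0.1, 7.1]
opening: 0.093
grasp_force: 30.0
```

```bash
python3 st.py; python3 -c "
from h import *
c,T=cap('top','t5.png');print(px(c,T,[.5,.05,.04]))"
```

```text
time_s 9.9167
position [0.591  0.1086 0.1889]
force [-1.1763 -0.0607  7.0929]
moment [ 0.0017  0.1007 -0.0027]
[306.7726855  245.84529909]
```

step_arm --pt "0 0 0.003 0 0 0 1" --pt "0 0 0.006 0 0 0 1" --pt "0 0 0.007 0 0 0 1" --pt "0 0 0.007 0 0 0 1" --pt "0 0 0.007 0 0 0 1"

```text
time_s: 10.38
position: [0.591, 0.1086, 0.1868]
tcp_rot: [[-1.0, 0.0, 0.004], [0.0, 1.0, -0.0], [-0.004, 0.0, -1.0]]
force: [-0.5, 0.1, 7.6]
opening: 0.092
grasp_force: 30.0
```

```bash
python3 st.py; python3 -c "
from h import *
a=cv2.imread('pics/t2.png').astype(int);b0=cv2.imread('pics/t5.png')
c,T=cap('top','t6.png');b=cv2.imread('pics/t6.png')
d=np.abs(b.astype(int)-b0).sum(2)[230:300,250:350];print('changed near front',(d>60).sum(),np.argwhere(d>60).mean(0) if (d>60).any() else '')"
```

```text
time_s 10.3833
position [0.591  0.1086 0.1868]
force [-0.4609  0.0794  7.6035]
moment [0.018  0.1311 0.0237]
changed near front 205 [16.00487805 61.33170732]
```

Something at the front has changed. I hold and compare again.

step_arm --pt "0 0 0.001 0 0 0 1" --pt "0 0 0.002 0 0 0 1" --pt "0 0 0.002 0 0 0 1" --pt "0 0 0.002 0 0 0 1" --pt "0 0 0.002 0 0 0 1" --pt "0 0 0.002 0 0 0 1" --pt "0 0 0.002 0 0 0 1" --pt "0 0 0.002 0 0 0 1"

```text
time_s: 11.1
position: [0.5911, 0.1086, 0.1863]
tcp_rot: [[-1.0, 0.0, 0.004], [0.0, 1.0, 0.0], [-0.004, 0.0, -1.0]]
force: [0.6, 0.9, 8.2]
opening: 0.094
grasp_force: 30.0
```

```bash
python3 st.py; python3 -c "
from h import *
b0=cv2.imread('pics/t5.png')
c,T=cap('top','t7.png');b=cv2.imread('pics/t7.png')
d=np.abs(b.astype(int)-b0).sum(2)[230:300,250:350]>60;q=np.argwhere(d)+[230,250];print('changed near front',d.sum(),q.min(0),q.max(0),np.histogram(q[:,0],range(230,301,5))[0])
for v in (245,250,255,260,265,270,275):print(v,onz(c,T,300,v,.03)[0])"
```

```text
time_s 11.1
position [0.5911 0.1086 0.1863]
force [0.6154 0.8905 8.1574]
moment [0.0235 0.108  0.0016]
changed near front 569 [239 269] [260 329] [  0   1  49 170 176 150  23   0   0   0   0   0   0   0]
245 0.5023514575923139
250 0.49074318904518416
255 0.4791541630396935
260 0.46758433176913
265 0.45603364758501364
270 0.4445020629964424
275 0.43298953066944146
```

The tray is running out and its front edge is growing. I hold for another 2 s.

step_arm --pt "0 0 0 0 0 0 1" --pt "0 0 0 0 0 0 1" --pt "0 0 0 0 0 0 1" --pt "0 0 0 0 0 0 1" --pt "0 0 0 0 0 0 1" --pt "0 0 0 0 0 0 1" --pt "0 0 0 0 0 0 1" --pt "0 0 0 0 0 0 1"

```text
time_s: 11.82
position: [0.5911, 0.1086, 0.1863]
tcp_rot: [[-1.0, 0.0, 0.004], [0.0, 1.0, -0.0], [-0.004, -0.0, -1.0]]
force: [-0.1, 0.2, 7.2]
opening: 0.085
grasp_force: 30.0
```

step_arm --pt "0 0 0 0 0 0 1" --pt "0 0 0 0 0 0 1" --pt "0 0 0 0 0 0 1" --pt "0 0 0 0 0 0 1" --pt "0 0 0 0 0 0 1" --pt "0 0 0 0 0 0 1" --pt "0 0 0 0 0 0 1" --pt "0 0 0 0 0 0 1"

```text
time_s: 12.48
position: [0.5911, 0.1086, 0.1863]
tcp_rot: [[-1.0, 0.0, 0.004], [0.0, 1.0, -0.0], [-0.004, -0.0, -1.0]]
force: [-1.0, -0.2, 7.1]
opening: 0.099
grasp_force: 30.0
```

step_arm --pt "0 0 0 0 0 0 1" --pt "0 0 0 0 0 0 1" --pt "0 0 0 0 0 0 1" --pt "0 0 0 0 0 0 1" --pt "0 0 0 0 0 0 1" --pt "0 0 0 0 0 0 1" --pt "0 0 0 0 0 0 1" --pt "0 0 0 0 0 0 1"

```text
time_s: 13.15
position: [0.5911, 0.1086, 0.1863]
tcp_rot: [[-1.0, 0.0, 0.004], [0.0, 1.0, 0.0], [-0.004, 0.0, -1.0]]
force: [0.1, -0.2, 7.6]
opening: 0.091
grasp_force: 30.0
```

```bash
python3 st.py; python3 -c "
from h import *
b0=cv2.imread('pics/t5.png')
c,T=cap('top','t8.png');b=cv2.imread('pics/t8.png')
d=np.abs(b.astype(int)-b0).sum(2)[230:300,250:350]>60;q=np.argwhere(d)+[230,250];print('changed near front',d.sum(),q.min(0),q.max(0),np.histogram(q[:,0],range(230,301,5))[0])
c,T=cap('scene','s8.png')
cv2.imwrite('pics/v8.png',np.hstack([cv2.resize(b[160:310,220:460],None,fx=1.5,fy=2),cv2.resize(cv2.imread('pics/s8.png')[180:380,220:460],None,fx=1.5,fy=1.5)]))"
```

```text
time_s 13.15
position [0.5911 0.1086 0.1863]
force [ 0.0987 -0.2396  7.6317]
moment [ 8.800e-03  1.457e-01 -1.000e-04]
changed near front 1207 [243 285] [276 329] [  0   0  49 168 174 180 193 208 184  51   0   0   0   0]
```

View pics/v8.png

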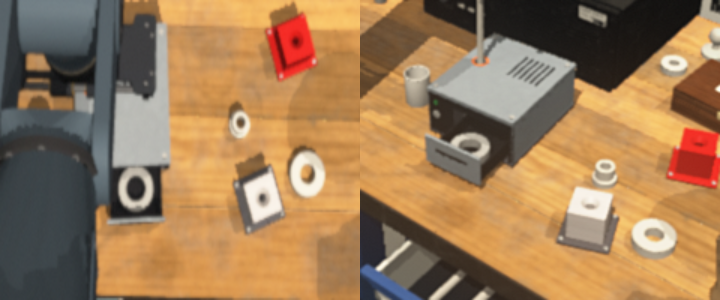

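The tray is right out, by about 62 mm, with the catch still held. I lift straight out and go back over the stand.

step_arm --pt "0 0 -0.03 0 0 0 1" --pt "0 0 -0.08 0 0 0 1" --pt "0 0 -0.14 0 0 0 1" --pt "0 0 -0.21 0 0 0 1" --pt "0 0 -0.28 0 0 0 1" --pt "0 0 -0.32 0 0 0 1" --pt "0 0 -0.32 0 0 0 1" --pt "0 0 -0.32 0 0 0 1"

```text
time_s: 13.92
position: [0.5895, 0.1086, 0.2805]
tcp_rot: [[-1.0, 0.0, 0.001], [0.0, 1.0, 0.0], [-0.001, 0.0, -1.0]]
force: [0.2, 0.2, -1.0]
opening: 0.092
grasp_force: 30.0
```

step_arm --pt "0.11 -0.25 0 0 0 0 1" --pt "0.22 -0.5 0 0 0 0 1" --pt "0.33 -0.75 0 0 0 0 1" --pt "0.387 -0.86 0 0 0 0 1" --pt "0.387 -0.877 0 0 0 0 1" --pt "0.387 -0.877 0 0 0 0 1" --pt "0.387 -0.877 0 0 0 0 1" --pt "0.387 -0.877 0 0 0 0 1"

```text
time_s: 14.58
position: [0.4703, -0.16, 0.2788]
tcp_rot: [[-1.0, 0.007, -0.004], [0.007, 1.0, -0.002], [0.004, -0.002, -1.0]]
force: [0.3, 0.3, -1.6]
opening: 0.092
grasp_force: 30.0
```

step_arm --pt "0 0 0.05 0 0 0 1" --pt "0 0 0.1 0 0 0 1" --pt "0 0 0.13 0 0 0 1" --pt "0 0 0.13 0 0 0 1" --pt "0 0 0.13 0 0 0 1" --pt "0 0 0.13 0 0 0 1" --pt "0 0 0.13 0 0 0 1" --pt "0 0 0.13 0 0 0 1"

```text
time_s: 15.25
position: [0.4739, -0.1545, 0.242]
tcp_rot: [[-1.0, -0.0, 0.001], [-0.0, 1.0, -0.001], [-0.001, -0.001, -1.0]]
force: [-0.3, -0.6, -1.9]
opening: 0.093
grasp_force: 30.0
```

```bash
python3 st.py; python3 -c "
from h import *
s=read_state();print(s['tcp_rot'])
c,T=cap('wrist','w9.png')
p=np.array(s['position'])
print('tip pred',px(c,T,p-[0,0,.1408]),'bore',px(c,T,[.4751,-.1545,.048]))
cv2.imwrite('pics/w9c.png',cv2.resize(c['image'][160:280,260:390,::-1],None,fx=5,fy=5,interpolation=cv2.INTER_CUBIC))"
```

```text
time_s 15.25
position [ 0.4739 -0.1545  0.242 ]
force [-0.3152 -0.5804 -1.91  ]
moment [ 0.0652  0.0474 -0.0128]
[[-9.99999180e-01 -1.36648522e-04  1.27300160e-03]
 [-1.37676078e-04  9.99999665e-01 -8.07139228e-04]
 [-1.27289088e-03 -8.07313828e-04 -9.99998864e-01]]
tip pred [322.67788312 221.34518991] bore [322.6417619  211.15792958]
```

View pics/w9c.png

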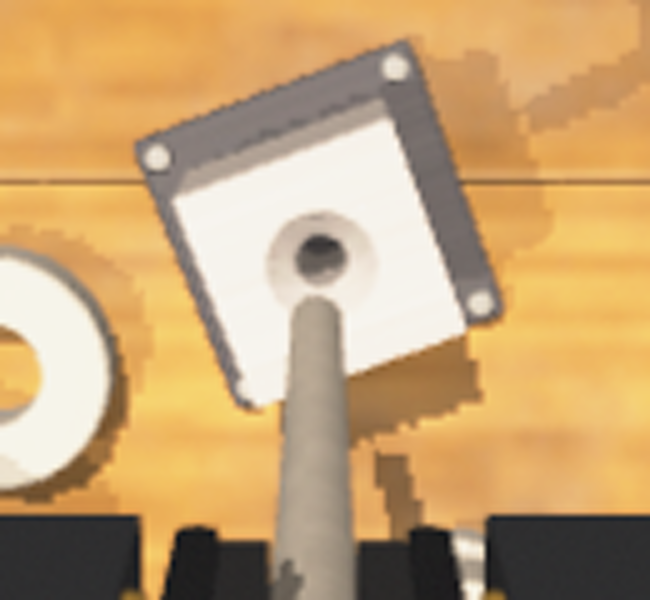

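The crop shows the bore mouth at crop (321,260), i.e. pixel (324.1,212). The pin tip centre is at about (323.3,224), which back-projects to within about 1 mm sideways of the bore. I nudge y by +1 mm and descend.

step_arm --pt "0 0.003 0.04 0 0 0 1" --pt "0 0.003 0.09 0 0 0 1" --pt "0 0.003 0.14 0 0 0 1" --pt "0 0.003 0.17 0 0 0 1" --pt "0 0.003 0.19 0 0 0 1" --pt "0 0.003 0.205 0 0 0 1" --pt "0 0.003 0.21 0 0 0 1" --pt "0 0.003 0.21 0 0 0 1"

```text
time_s: 15.97
position: [0.4733, -0.1535, 0.1781]
tcp_rot: [[-1.0, 0.0, -0.0], [0.0, 1.0, 0.0], [0.0, 0.0, -1.0]]
force: [-0.2, 0.6, -1.8]
opening: 0.095
grasp_force: 30.0
```

```bash
python3 st.py
```

```text
time_s 15.9667
position [ 0.4733 -0.1535  0.1781]
force [-0.185   0.6438 -1.8175]
moment [ 0.0541 -0.0986  0.0174]
```

step_arm --pt "-0.003 0 0.015 0 0 0 1" --pt "-0.003 0 0.03 0 0 0 1" --pt "-0.003 0 0.045 0 0 0 1" --pt "-0.003 0 0.06 0 0 0 1" --pt "-0.003 0 0.075 0 0 0 1" --pt "-0.003 0 0.085 0 0 0 1" --pt "-0.003 0 0.092 0 0 0 1" --pt "-0.003 0 0.092 0 0 0 1"

```text
time_s: 16.63
position: [0.474, -0.1534, 0.1501]
tcp_rot: [[-1.0, 0.001, -0.001], [0.001, 1.0, 0.001], [0.001, 0.001, -1.0]]
force: [-0.1, -0.1, -1.2]
opening: 0.093
grasp_force: 30.0
```

step_arm --pt "0 0 0.003 0 0 0 1" --pt "0 0 0.006 0 0 0 1" --pt "0 0 0.008 0 0 0 1" --pt "0 0 0.008 0 0 0 1"

```text
time_s: 16.97
position: [0.4743, -0.1536, 0.1483]
tcp_rot: [[-1.0, 0.0, 0.0], [0.0, 1.0, -0.0], [-0.0, -0.0, -1.0]]
force: [-0.2, -0.3, -0.5]
opening: 0.094
grasp_force: 30.0
```

```bash
python3 st.py
```

```text
time_s 16.9667
position [ 0.4743 -0.1536  0.1483]
force [-0.1703 -0.2624 -0.5483]
moment [-0.0002  0.0091  0.0153]
```

step_arm --pt "0 0 0.004 0 0 0 1" --pt "0 0 0.004 0 0 0 1" --pt "0 0 0.004 0 0 0 -1" --pt "0 0 0.004 0 0 0 -1" --pt "0 0 0.004 0 0 0 -1" --pt "0 0 0.004 0 0 0 -1" --pt "0 0 0.004 0 0 0 -1" --pt "0 0 0.004 0 0 0 -1"

```text
time_s: 17.63
position: [0.4743, -0.1536, 0.1472]
tcp_rot: [[-1.0, 0.0, 0.0], [0.0, 1.0, -0.0], [-0.0, -0.0, -1.0]]
force: [0.0, 0.2, 0.0]
opening: 0.46
grasp_force: 0.0
```

step_arm --pt "0 0 0 0 0 0 -1" --pt "0 0 0 0 0 0 -1" --pt "0 0 0 0 0 0 -1" --pt "0 0 0 0 0 0 -1" --pt "0 0 0 0 0 0 -1" --pt "0 0 0 0 0 0 -1" --pt "0 0 0 0 0 0 -1" --pt "0 0 0 0 0 0 -1"

```text
time_s: 18.3
position: [0.4743, -0.1536, 0.1471]
tcp_rot: [[-1.0, 0.0, -0.0], [0.0, 1.0, 0.0], [0.0, 0.0, -1.0]]
force: [-0.5, -0.6, 0.4]
opening: 0.982
grasp_force: 0.0
```

step_arm --pt "0 0 -0.06 0 0 0 -1" --pt "0 0 -0.16 0 0 0 -1" --pt "0 0 -0.26 0 0 0 -1" --pt "0 0 -0.36 0 0 0 -1" --pt "0 0 -0.45 0 0 0 -1" --pt "0 0 -0.45 0 0 0 -1" --pt "0 0 -0.45 0 0 0 -1" --pt "0 0 -0.45 0 0 0 -1"

```text
time_s: 18.97
position: [0.4736, -0.1532, 0.2815]
tcp_rot: [[-1.0, 0.0, -0.001], [0.0, 1.0, 0.001], [0.001, 0.001, -1.0]]
force: [-0.1, 0.6, 0.1]
opening: 0.996
grasp_force: 0.0
```

```bash
python3 st.py; python3 -c "
from h import *
c,T=cap('scene','s10.png');print('pin top pred',px(c,T,[.475,-.1545,.185]))
c,T=cap('wrist','w10.png');print('wrist pred',px(c,T,[.475,-.1537,.185]))
cv2.imwrite('pics/v10.png',np.hstack([cv2.resize(cv2.imread('pics/s10.png')[180:380,220:460],None,fx=1.6,fy=1.6),cv2.resize(cv2.imread('pics/w10.png')[120:320,200:440],None,fx=1.6,fy=1.6)]))"
```

```text
time_s 18.9667
position [ 0.4736 -0.1532  0.2815]
force [-0.0971  0.608   0.082 ]
moment [-0.0135  0.0068 -0.0485]
pin top pred [378.4130191  256.05039656]
wrist pred [321.5017363  236.89513707]
```

View pics/v10.png

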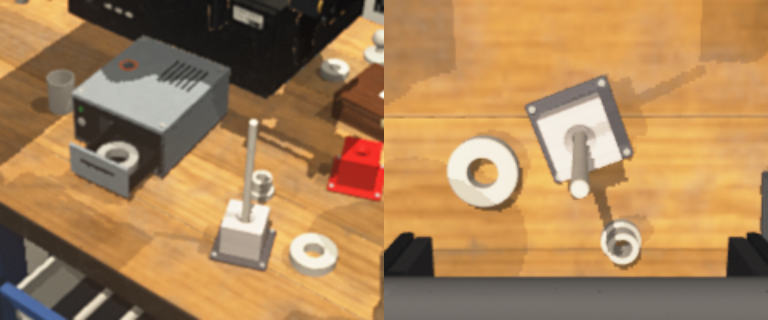

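The pin is home: its top is at scene (378,256), the same as at the start. The tray is out and the bystanders are in place.

```bash
python3 -c "
from rig import *
print(hand_in())"
```

```text
the job is handed in; nothing more can be done
None
```

The job is handed in at about 19 s of the 70 s: the tray is fully out (about 60 mm), the catch press read about 9.4 N at most between moves, and the pin is home in its stand and released with the bystanders undisturbed; the hand-in gave no verdict.

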